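# Touch off three height gauges and store the reading

### The job

Touch off the three height-gauge posts on the fixture plate with the fingertips: lightly tap down the cap of the shortest, then the middle one, then the tallest, each so that it sinks a few millimetres but never down to its stop (a cap stays where you leave it). Then press the round button on the grey read-out box with the fingertips and let it go, to store the reading. Lift nothing, and leave the posts and everything else standing where they are.

Things in the scene. Friction and masses are not known exactly. Their poses are not given: they have to be found in the camera images.
- short_cap_top (a point): centre of the top face of the short gauge post's cap, a flat dark steel disc 26 mm across and 6 mm thick; untouched it is 55 mm above the fixture plate (67 mm above the table); the point sinks with the cap
- short_cap (a joint): how far that cap has been pushed down its post, in m: 0 untouched, 0.014 at its stop. A steady push of about 4 N moves it (the force hardly rises until the stop), and it stays where it is left, with no spring
- short_post: the short gauge post: loose steel post standing upright on the fixture plate, round foot 54 mm across and 10 mm high, slim 16 mm rod, 24 mm collar, then the cap; 55 mm tall in all, about 370 g; origin at the centre of its underside, z up
- middle_cap_top (a point): centre of the top face of the middle gauge post's cap, a flat dark steel disc 26 mm across and 6 mm thick; untouched it is 85 mm above the fixture plate (97 mm above the table); the point sinks with the cap
- middle_cap (a joint): how far that cap has been pushed down its post, in m: 0 untouched, 0.014 at its stop. A steady push of about 4 N moves it (the force hardly rises until the stop), and it stays where it is left, with no spring
- middle_post: the middle gauge post: loose steel post standing upright on the fixture plate, round foot 54 mm across and 10 mm high, slim 16 mm rod, 24 mm collar, then the cap; 85 mm tall in all, about 420 g; origin at the centre of its underside, z up
- tall_cap_top (a point): centre of the top face of the tall gauge post's cap, a flat dark steel disc 26 mm across and 6 mm thick; untouched it is 115 mm above the fixture plate (127 mm above the table); the point sinks with the cap
- tall_cap (a joint): how far that cap has been pushed down its post, in m: 0 untouched, 0.014 at its stop. A steady push of about 4 N moves it (the force hardly rises until the stop), and it stays where it is left, with no spring
- tall_post: the tall gauge post: loose steel post standing upright on the fixture plate, round foot 54 mm across and 10 mm high, slim 16 mm rod, 24 mm collar, then the cap; 115 mm tall in all, about 470 g; origin at the centre of its underside, z up
- plate: fixed aluminium fixture plate with a grid of holes, 260 (x) x 380 (y) x 12 mm, origin under its centre, its underside on the table; the three posts stand on it in any arrangement, at least 100 mm apart
- store_top (a point): centre of the top of the round metal push button (30 mm across) on the grey read-out box (120 x 90 x 45 mm) that is fixed on the table right of the plate
- store (a joint): how far that button is pressed, in m: 0 released, 0.006 fully down (about 5 N); it springs back
- thumbscrew: loose knurled steel thumbscrew standing on its head on the plate, head 28 mm across, 34 mm high; origin under its centre; not to be disturbed
- clamp_block: loose black clamp block on the plate, 36 x 30 x 26 mm with a 12 mm steel pin on top to 56 mm (no cap on it); origin under its centre; not to be disturbed
- vial: loose small glass sample jar with a white lid on the plate, 28 mm across, 45 mm high; origin under its centre; not to be disturbed
- driver: loose black-handled screwdriver lying on the table beyond the plate; not to be disturbed
- lens_ring: loose dark metal ring lying on the table left of the plate, 56 mm across, 14 mm high; origin under its centre; not to be disturbed
- pin_tray: loose white divided tray on the table left of the plate, 90 x 120 x 28 mm; origin under its centre; not to be disturbed
- can: loose aluminium can with a paper label, 60 mm across, 110 mm high, on the table ahead to the right; origin under its centre; not to be disturbed
- readout: the grey read-out box with the button and a small dark display on top, 120 (x) x 90 (y) x 45 mm; fixed; origin under its centre

How it is judged:
By the outcome, as a careful person would: the job done as asked, in the order asked, and still so for the second after the job is handed in, with the robot touching nothing.
It also fails if it takes over 54 s, if anything falls off the work surface, if the arm or the gripper's body presses on something with over 40 N, if the wrist force passes 120 N, or if a joint passes its speed limit or range.

### The arm

A 7-joint arm with a two-finger parallel gripper is mounted at the origin on the work surface. World frame = base frame: x ahead of the robot, y to its left, z up, the work surface at z = 0. Lengths are in m, angles in rad, forces in N, time in s.
With the tool pointing down it reaches from about 0.425 to 0.8 m from the base axis. Payload 8.3 kg.
Tool frame: the origin (TCP) lies midway between the tips of the shut fingers; the grasp point (between the pads) lies 19 mm behind it (manip.grasp_offset is the distance from the TCP to the grasp point, in m); z points along the fingers, x is the direction in which the jaws open and shut, and the axes are right-handed (so a half turn about z gives the same grasp; the last joint's range is limited). The gripper opens to 85 mm and grips with 20 to 120 N. Pads are 22 mm wide; open, the fingers measure 114 mm over their backs; the gripper's body (76 mm by 85 mm) begins 54 mm behind the grasp point. The pads swing forward as they close: fully open they stand 13 mm farther back than shut.
Start: joints at [1.181, 0.383, 0.016, 1.37, -0.006, 1.388, -0.046], TCP at [0.201, -0.592, 0.231] pointing down, gripper open.
Joint ranges: [-2.95, 2.95], [-0.25, 2.06], [-1.52, 1.56], [0.18, 2.33], [-1.44, 4.58], [0.02, 2.06], [-3.01, 3.01]. Speed limits (rad/s): [2.39, 2.39, 3.01, 3.01, 3.14, 3.14, 3.14].

### API

Orientations are given as a unit quaternion [w, x, y, z].
In Python, from station import manip gives the robot as it stands.
- The arm moves only by the tool arm_command, never from a script. Its arguments are lists of equal length, an entry for each row: "travel": the shift along the world's x, y, z in m, a list of three; "twist": the turn, a rotation vector about the world's x, y, z in rad, a list of three; "gripper": the finger opening in m, from 0 to 0.0854. A call has 1 to 5 rows; each row is the pose to reach, as a shift and turn from the pose commanded when the call began; what a row does not reach only later rows make up. A row lasts 1/12 s, in which the tool goes at most 41.7 mm and 7.16 degrees, less where a joint would pass 70% of its speed; a pose out of reach is approached as far as the arm can. A call with a gripper value outside its range is refused whole. The fingers move at their own pace and stop on an object; "squeeze" is the grip in N (left out, the last holds). Time passes only in rows, so rows that repeat a pose let the fingers close. It gives the time, the measured TCP pose, the force and the opening at its end, in the units of the state.
- manip.read_state(): the state, without advancing time (a new reading comes with each control period).
- manip.read_camera(name): name is "scene" or "top"; returns the picture (420x560x3 uint8, red, green, blue); there is no depth.
- manip.calibration(name): a dict with "fx", "fy", "cx", "cy" (pixels), "k1" (the pictures are not rectified: a ray, as slopes to the right and down, at radius r is drawn at 1 + k1 r^2 times it, then the intrinsics apply), "T" (4x4, takes a point from camera to world coordinates). Camera axes: x right, y up, looking along -z (the intrinsics and any distortion apply to the point x, -y, -z); pixel columns grow to the right and rows downward; lengths in m; the calibration is good to about 2 mm. A picture is of the moment at which its call begins. calibration takes no time and is no camera call.
- manip.job_done(): hands the job in, once; it reports no verdict.
Trained networks look in the newest picture that a camera, given by its name, has taken for a name from the list of things; names that differ only in an ending like _2 or _b are one class to them, and where a whole thing is asked for, a point or a joint stands for the part that bears it (a point fixed in the world has none). Each returns a list of dicts, best first, with "p" (0 to 1); they miss things now and then, are a little off and sometimes report something else, mostly with a low value. They report only what shows in the picture. A call takes as long as a camera call.
- manip.look_for(camera, query): "centre" ([x, y, z] in m, in world coordinates, good to about 4 mm: the middle of the surface that is visible of it).
The state is a dict: "time": time; "joint_pos": joint angles; "qd": joint speeds; "joint_torque": joint torques, N m; "tcp_pos": TCP position; "eef_rot": TCP orientation; "wrist_force": force on the tool from outside, world axes, zero at the start; "wrist_torque": the same for the moment, N m; "gripper_width": opening from 0.0 (shut) to 1.0 (fully open).
Only numpy, scipy, OpenCV 4.12 (cv2) and the standard library are available. Lean on these libraries where they do the work, as an engineer would, in place of code of your own. Each camera call takes 0.05 s, during which the arm holds its last target. There are 200 camera calls.

## Working session

There is one attempt and no reset: what is moved stays moved. The work goes in short steps, Python scripts to look and compute and a tool call to move; the robot and the scene stay as the last step left them, time stands still between calls to the robot, and variables do not carry over. Pictures are saved under pics/ and viewed, on a budget of 10 in all, crops included, one or two more only if the job needs it, and the job is handed in when it is done.

Besides the shell and the picture viewer there is one more tool, called after ">>>" in YAML: its name, and indented under it one key for each argument. arm_command: Moves the arm, as the interface text tells. Its arguments: {"type":"object","properties":{"travel":{"type":"array"},"twist":{"type":"array"},"gripper":{"type":"array"},"squeeze":{"type":"number"}},"required":["travel","twist","gripper"]}

```bash
mkdir -p pics
cat > h.py <<'E'
import numpy as np, cv2
from station import manip
def cal(n):
    c=manip.calibration(n); return c, np.array(c["T"],float)
def ray(n,u,v):
    c,T=cal(n); xd=np.array([(u-c["cx"])/c["fx"],(v-c["cy"])/c["fy"]]); x=xd.copy()
    for _ in range(30): x=xd/(1+c["k1"]*(x@x))
    d=T[:3,:3]@np.array([x[0],-x[1],-1.]); return T[:3,3],d
def at_z(n,u,v,z):
    o,d=ray(n,u,v); return o+d*(z-o[2])/d[2]
def proj(n,p):
    c,T=cal(n); q=np.linalg.inv(T)@np.append(p,1); x=np.array([q[0],-q[1]])/-q[2]
    x=x*(1+c["k1"]*(x@x)); return np.array([c["cx"]+c["fx"]*x[0],c["cy"]+c["fy"]*x[1]])
def save(n,f):
    im=manip.read_camera(n); cv2.imwrite(f,cv2.cvtColor(im,cv2.COLOR_RGB2BGR)); return im
E
python3 - <<'E'
from h import *
np.set_printoptions(precision=4,suppress=True)
for n in("scene","top"):
    save(n,f"pics/{n}0.png"); c,T=cal(n); print(n,c["fx"],c["k1"],T[:3,3])
    for q in ["short_cap_top","middle_cap_top","tall_cap_top","store_top","plate","short_post","middle_post","tall_post","thumbscrew","clamp_block","vial","can","readout"]:
        print(q,[(np.round(r["centre"],3).tolist(),round(r["p"],2),proj(n,r["centre"]).round().tolist()) for r in manip.look_for(n,q)[:3]])
s=manip.read_state();print(s["time"],s["tcp_pos"],s["eef_rot"],s["wrist_force"])
E
```

```text
scene 381.8410228109599 0.007727808321229051 [ 1.1098 -0.5406  0.5946]
short_cap_top []
middle_cap_top [([0.649, 0.101, 0.097], 0.61, [306.0, 218.0])]
tall_cap_top [([0.54, -0.074, 0.126], 0.55, [221.0, 220.0])]
store_top [([0.504, -0.316, 0.065], 0.46, [118.0, 288.0]), ([0.54, -0.073, 0.126], 0.29, [221.0, 220.0])]
plate [([0.619, 0.034, 0.016], 0.65, [278.0, 252.0])]
short_post [([0.606, 0.41, 0.019], 0.65, [353.0, 195.0])]
middle_post [([0.648, 0.094, 0.028], 0.89, [302.0, 242.0])]
tall_post [([0.543, -0.075, 0.035], 0.56, [224.0, 253.0]), ([0.54, -0.076, 0.127], 0.2, [220.0, 220.0])]
thumbscrew [([0.526, 0.073, 0.026], 0.52, [261.0, 228.0])]
clamp_block [([0.697, -0.057, 0.039], 0.64, [277.0, 277.0])]
vial [([0.689, 0.201, 0.044], 0.59, [340.0, 226.0])]
can [([0.76, -0.241, 0.088], 0.77, [234.0, 325.0])]
readout [([0.547, -0.328, 0.044], 0.96, [126.0, 310.0])]
top 542.572345700572 -0.16930459092720432 [0.4729 0.0435 1.3251]
short_cap_top [([0.528, 0.214, 0.066], 0.42, [206.0, 259.0]), ([0.64, 0.104, 0.023], 0.23, [255.0, 215.0])]
middle_cap_top [([0.645, 0.103, 0.099], 0.64, [254
[... 270 characters left out ...]
.0, 280.0])]
short_post [([0.528, 0.214, 0.023], 0.69, [208.0, 260.0])]
middle_post [([0.636, 0.105, 0.025], 0.8, [255.0, 216.0])]
tall_post [([0.535, -0.067, 0.022], 0.87, [325.0, 260.0]), ([0.526, 0.213, 0.02], 0.17, [209.0, 261.0])]
thumbscrew [([0.539, -0.07, 0.126], 0.74, [330.0, 256.0]), ([0.52, 0.08, 0.021], 0.56, [264.0, 265.0])]
clamp_block [([0.691, -0.046, 0.034], 0.79, [318.0, 195.0]), ([0.522, -0.314, 0.041], 0.7, [428.0, 267.0])]
vial [([0.536, -0.071, 0.125], 0.73, [331.0, 257.0])]
can [([0.735, -0.22, 0.112], 0.86, [396.0, 172.0])]
readout [([0.522, -0.311, 0.046], 0.84, [427.0, 267.0])]
1.4 [ 0.2007 -0.5919  0.2313] [-0.      0.8127 -0.5826 -0.    ] [-0.3817  0.7126  0.4678]
```

View pics/scene0.png

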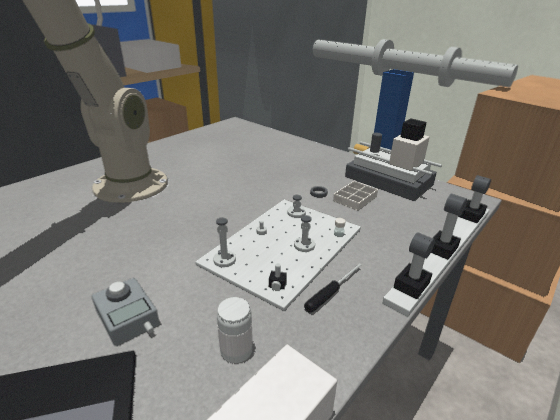

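View pics/top0.png

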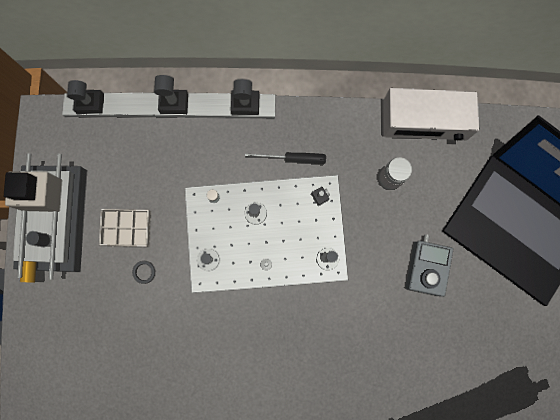

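The scene view shows the tall cap at about (221,221), the middle cap at (306,218), the short cap at (297,198) and the button at (117,289). The top view has them at (332,257), (255,210), (207,258) and (431,279). I'll enlarge these spots and triangulate.

```bash
cat > tri.py <<'E'
from h import *
def tri(us,ut):
    A=[];b=[]
    for n,u in(("scene",us),("top",ut)):
        o,d=ray(n,*u); d=d/np.linalg.norm(d); P=np.eye(3)-np.outer(d,d); A.append(P); b.append(P@o)
    A=np.vstack(A); b=np.hstack(b); x,r,_,_=np.linalg.lstsq(A,b,rcond=None); return x,np.sqrt(r)
E
python3 - <<'E'
from tri import *
pts={"scene":[(297,198),(306,218),(221,221),(117,288)],"top":[(207,258),(255,210),(331,257),(431,279)]}
rows=[]
for n in pts:
    im=cv2.imread(f"pics/{n}0.png"); r=[]
    for u,v in pts[n]:
        c=im[v-12:v+13,u-12:u+13]; c=cv2.resize(c,(200,200),interpolation=cv2.INTER_CUBIC)
        for k in range(0,25,5): cv2.line(c,(k*8+4,0),(k*8+4,5),(0,0,255),1); cv2.line(c,(0,k*8+4),(5,k*8+4),(0,0,255),1)
        r.append(c)
    rows.append(np.hstack(r))
cv2.imwrite("pics/m.png",np.vstack(rows))
E
```

```text
(no output)
```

View pics/m.png

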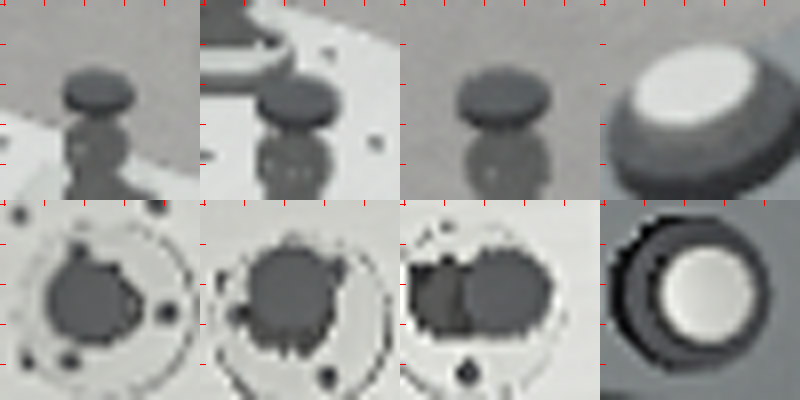

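The enlarged views show all four faces clearly; I read the face centres to about half a pixel. Triangulating from those.

Run:
```python
from tri import *
np.set_printoptions(precision=4,suppress=True)
S=[(296.8,196.6),(305.8,217.6),(221.5,220.5),(116.3,286)]
T=[(205.6,258.2),(253.9,208.9),(332,256),(431.9,278.3)]
for n,a,b,z in zip(("short","mid","tall","store"),S,T,(.067,.097,.127,None)):
    x,r=tri(a,b); z=z or x[2]
    print(n,x,r,at_z("scene",*a,z),at_z("top",*b,z))
print(manip.read_state()["time"])
```

```text
short [0.5307 0.215  0.0651] [0.0016] [0.5334 0.2132 0.067 ] [0.5298 0.214  0.067 ]
mid [0.6454 0.1045 0.0948] [0.0022] [0.6483 0.103  0.097 ] [0.6439 0.1034 0.097 ]
tall [ 0.5397 -0.0729  0.1249] [0.0019] [ 0.5432 -0.074   0.127 ] [ 0.5387 -0.0737  0.127 ]
store [ 0.4948 -0.3154  0.0654] [0.0015] [ 0.4956 -0.3146  0.0654] [ 0.4943 -0.3163  0.0654]
1.4
```

>>> arm_command:
  travel:
    - [0.028,0.029,0]
    - [0.056,0.058,0]
    - [0.084,0.087,0]
    - [0.112,0.116,0]
    - [0.14,0.145,0]
  twist:
    - [0,0,0]
    - [0,0,0]
    - [0,0,0]
    - [0,0,0]
    - [0,0,0]
  gripper: [0,0,0,0,0]

```text
time: 1.82
tcp_pos: [0.3417, -0.4454, 0.2315]
eef_rot: [0.0, 0.813, -0.583, 0.0]
wrist_force: [0.7, -0.6, -0.1]
gripper_width: 0.299
```

>>> arm_command:
  travel:
    - [0.028,0.029,0]
    - [0.056,0.058,0]
    - [0.084,0.087,0]
    - [0.112,0.116,0]
    - [0.14,0.145,0]
  twist:
    - [0,0,0]
    - [0,0,0]
    - [0,0,0]
    - [0,0,0]
    - [0,0,0]
  gripper: [0,0,0,0,0]

```text
time: 2.23
tcp_pos: [0.4817, -0.3003, 0.2316]
eef_rot: [0.0, 0.813, -0.583, 0.0]
wrist_force: [1.4, 0.1, -0.6]
gripper_width: -0.0
```

>>> arm_command:
  travel:
    - [0.004,0.04,0]
    - [0.008,0.08,0]
    - [0.012,0.12,0]
    - [0.016,0.16,0]
    - [0.02,0.2,0]
  twist:
    - [0,0,0]
    - [0,0,0]
    - [0,0,0]
    - [0,0,0]
    - [0,0,0]
  gripper: [0,0,0,0,0]

```text
time: 2.65
tcp_pos: [0.5005, -0.1, 0.2315]
eef_rot: [-0.0, 0.813, -0.583, 0.0]
wrist_force: [1.2, 0.9, -0.5]
gripper_width: 0.003
```

>>> arm_command:
  travel:
    - [0.004,0.04,0]
    - [0.008,0.08,0]
    - [0.012,0.12,0]
    - [0.016,0.16,0]
    - [0.02,0.2,0]
  twist:
    - [0,0,0]
    - [0,0,0]
    - [0,0,0]
    - [0,0,0]
    - [0,0,0]
  gripper: [0,0,0,0,0]

```text
time: 3.07
tcp_pos: [0.5206, 0.0999, 0.2317]
eef_rot: [-0.0, 0.813, -0.583, 0.0]
wrist_force: [0.2, -1.5, 0.0]
gripper_width: 0.0
```

>>> arm_command:
  travel:
    - [0.003,0.038,0]
    - [0.006,0.076,0]
    - [0.01,0.114,0]
    - [0.01,0.114,-0.03]
    - [0.01,0.114,-0.06]
  twist:
    - [0,0,0]
    - [0,0,0]
    - [0,0,0]
    - [0,0,0]
    - [0,0,0]
  gripper: [0,0,0,0,0]

```text
time: 3.48
tcp_pos: [0.531, 0.2167, 0.1724]
eef_rot: [-0.003, 0.814, -0.58, 0.001]
wrist_force: [-0.4, -1.3, -0.9]
gripper_width: -0.001
```

>>> arm_command:
  travel:
    - [0,0,-0.03]
    - [0,0,-0.06]
    - [0,0,-0.08]
    - [0,0,-0.08]
  twist:
    - [0,0,0]
    - [0,0,0]
    - [0,0,0]
    - [0,0,0]
  gripper: [0,0,0,0]

```text
time: 3.82
tcp_pos: [0.5279, 0.2106, 0.0866]
eef_rot: [0.003, 0.813, -0.583, -0.002]
wrist_force: [-0.9, -1.2, -1.2]
gripper_width: 0.003
```

```bash
cat > look.py <<'E'
import sys
from h import *
pt=np.array(eval(sys.argv[1])); f=sys.argv[2]; o=[]
for n in("scene","top"):
    im=cv2.cvtColor(manip.read_camera(n),cv2.COLOR_RGB2BGR); u,v=proj(n,pt).round().astype(int)
    print(n,u,v); o.append(cv2.resize(im[v-25:v+25,u-25:u+25],(400,400),interpolation=cv2.INTER_CUBIC))
cv2.imwrite(f,np.hstack(o)); s=manip.read_state(); print(s["time"],np.round(s["tcp_pos"],4),np.round(s["wrist_force"],2))
E
python3 look.py "[.531,.214,.067]" pics/s1.png
```

```text
scene 296 196
top 206 258
3.9167 [0.5305 0.2121 0.0914] [0.53 0.14 0.23]
```

View pics/s1.png

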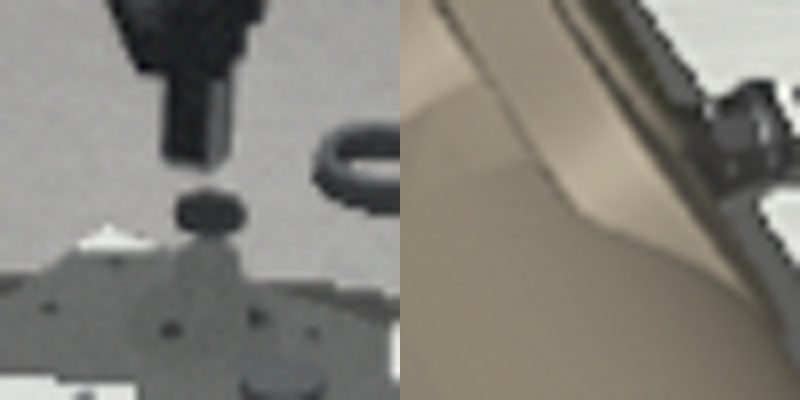

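>>> arm_command:
  travel:
    - [0.001,0.002,-0.006]
    - [0.001,0.002,-0.012]
    - [0.001,0.002,-0.017]
    - [0.001,0.002,-0.02]
    - [0.001,0.002,-0.02]
  twist:
    - [0,0,0]
    - [0,0,0]
    - [0,0,0]
    - [0,0,0]
    - [0,0,0]
  gripper: [0,0,0,0,0]

```text
time: 4.33
tcp_pos: [0.5314, 0.2139, 0.0707]
eef_rot: [0.0, 0.813, -0.583, -0.0]
wrist_force: [-0.2, -0.5, -0.1]
gripper_width: -0.001
```

>>> arm_command:
  travel:
    - [0,0,-0.001]
    - [0,0,-0.002]
    - [0,0,-0.003]
    - [0,0,-0.004]
  twist:
    - [0,0,0]
    - [0,0,0]
    - [0,0,0]
    - [0,0,0]
  gripper: [0,0,0,0]

```text
time: 4.67
tcp_pos: [0.5318, 0.2141, 0.0674]
eef_rot: [-0.0, 0.813, -0.583, 0.0]
wrist_force: [-0.3, -0.2, 0.6]
gripper_width: -0.001
```

>>> arm_command:
  travel:
    - [0,0,-0.001]
    - [0,0,-0.002]
    - [0,0,-0.002]
  twist:
    - [0,0,0]
    - [0,0,0]
    - [0,0,0]
  gripper: [0,0,0]

```text
time: 4.92
tcp_pos: [0.5318, 0.2141, 0.0654]
eef_rot: [-0.0, 0.813, -0.583, 0.0]
wrist_force: [-0.1, -0.9, 2.4]
gripper_width: -0.002
```

>>> arm_command:
  travel:
    - [0,0,-0.001]
    - [0,0,-0.002]
    - [0,0,-0.003]
    - [0,0,-0.003]
  twist:
    - [0,0,0]
    - [0,0,0]
    - [0,0,0]
    - [0,0,0]
  gripper: [0,0,0,0]

```text
time: 5.25
tcp_pos: [0.5318, 0.2141, 0.0621]
eef_rot: [-0.0, 0.813, -0.583, 0.0]
wrist_force: [0.2, -0.8, 1.7]
gripper_width: -0.001
```

```bash
python3 look.py "[.531,.214,.067]" pics/s2.png
```

```text
scene 296 196
top 206 258
5.35 [0.5317 0.2141 0.0622] [1.6  1.24 1.82]
```

View pics/s2.png

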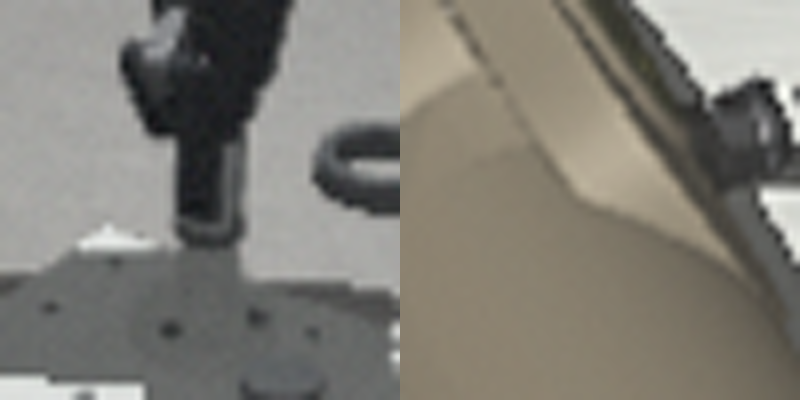

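The fingertips sit centred on the short cap, which has sunk about 1 px (~3–4 mm). I'll go 1.5 mm further, then lift away.

>>> arm_command:
  travel:
    - [0,0,-0.0008]
    - [0,0,-0.0015]
    - [0,0,-0.0015]
  twist:
    - [0,0,0]
    - [0,0,0]
    - [0,0,0]
  gripper: [0,0,0]

```text
time: 5.6
tcp_pos: [0.5318, 0.2142, 0.0607]
eef_rot: [-0.0, 0.813, -0.583, 0.0]
wrist_force: [0.9, 0.4, 1.6]
gripper_width: -0.0
```

>>> arm_command:
  travel:
    - [0,0,0.01]
    - [0,0,0.03]
    - [0,0,0.06]
    - [0,0,0.085]
    - [0,0,0.1]
  twist:
    - [0,0,0]
    - [0,0,0]
    - [0,0,0]
    - [0,0,0]
    - [0,0,0]
  gripper: [0,0,0,0,0]

```text
time: 6.02
tcp_pos: [0.5323, 0.2148, 0.1642]
eef_rot: [-0.001, 0.813, -0.582, 0.001]
wrist_force: [0.8, 0.2, -0.8]
gripper_width: -0.001
```

```bash
python3 look.py "[.531,.214,.067]" pics/s3.png
python3 - <<'E'
from h import *
for n in ("scene","top"):
  for q in("short_cap_top","short_post"): print(n,q,[(np.round(r["centre"],3).tolist(),round(r["p"],2)) for r in manip.look_for(n,q)[:2]])
E
```

```text
scene 296 196
top 206 258
6.1167 [0.5331 0.2151 0.1646] [ 0.98 -0.44  0.  ]
scene short_cap_top [([0.544, -0.074, 0.037], 0.42)]
scene short_post [([0.506, -0.315, 0.067], 0.58), ([0.54, 0.213, 0.019], 0.55)]
top short_cap_top []
top short_post [([0.531, 0.196, 0.021], 0.49)]
```

View pics/s3.png

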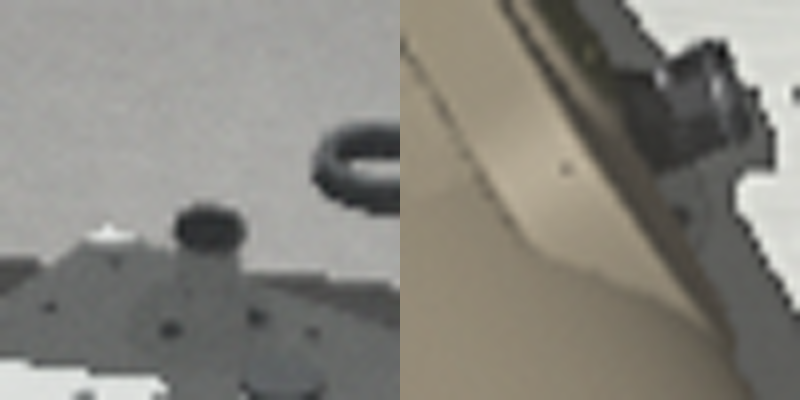

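The short cap dropped 2 px in the scene view, about 6 mm, and the post still stands at (296,201). Now the middle one.

>>> arm_command:
  travel:
    - [0.029,-0.028,0]
    - [0.058,-0.056,0]
    - [0.086,-0.084,0]
    - [0.113,-0.111,0]
    - [0.113,-0.111,-0.015]
  twist:
    - [0,0,0]
    - [0,0,0]
    - [0,0,0]
    - [0,0,0]
    - [0,0,0]
  gripper: [0,0,0,0,0]

```text
time: 6.73
tcp_pos: [0.6503, 0.0933, 0.146]
eef_rot: [0.001, 0.809, -0.587, 0.003]
wrist_force: [-0.5, -2.0, 0.3]
gripper_width: -0.004
```

>>> arm_command:
  travel:
    - [0,0,-0.012]
    - [0,0,-0.022]
    - [0,0,-0.028]
    - [0,0,-0.03]
    - [0,0,-0.03]
  twist:
    - [0,0,0]
    - [0,0,0]
    - [0,0,0]
    - [0,0,0]
    - [0,0,0]
  gripper: [0,0,0,0,0]

```text
time: 7.15
tcp_pos: [0.6437, 0.1043, 0.1152]
eef_rot: [0.0, 0.813, -0.582, -0.001]
wrist_force: [0.0, -0.0, 0.4]
gripper_width: -0.003
```

```bash
python3 look.py "[.645,.1035,.097]" pics/m1.png
```

```text
scene 305 217
top 254 208
7.25 [0.6446 0.104  0.1165] [0.25 0.15 1.01]
```

View pics/m1.png

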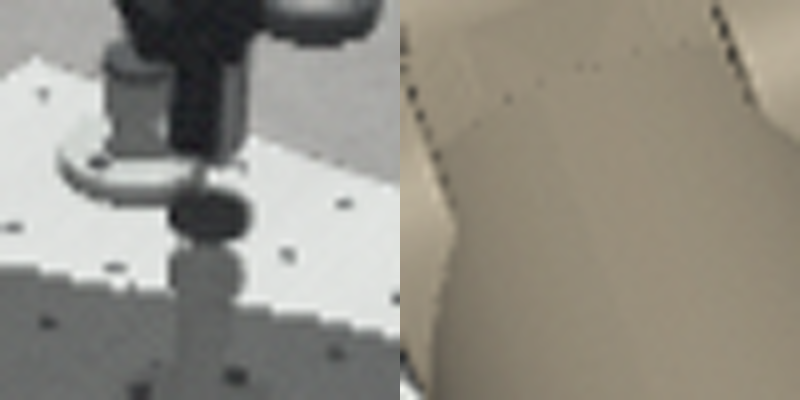

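The fingertip is directly above the middle cap, which shows at about (305,217). I'll lower to z 0.091.

>>> arm_command:
  travel:
    - [0,0,-0.006]
    - [0,0,-0.012]
    - [0,0,-0.016]
    - [0,0,-0.018]
    - [0,0,-0.019]
  twist:
    - [0,0,0]
    - [0,0,0]
    - [0,0,0]
    - [0,0,0]
    - [0,0,0]
  gripper: [0,0,0,0,0]

```text
time: 7.67
tcp_pos: [0.6444, 0.1029, 0.0964]
eef_rot: [0.0, 0.813, -0.583, -0.0]
wrist_force: [-2.2, -0.4, 4.4]
gripper_width: -0.001
```

>>> arm_command:
  travel:
    - [0,0,-0.0015]
    - [0,0,-0.003]
    - [0,0,-0.0045]
    - [0,0,-0.006]
    - [0,0,-0.006]
  twist:
    - [0,0,0]
    - [0,0,0]
    - [0,0,0]
    - [0,0,0]
    - [0,0,0]
  gripper: [0,0,0,0,0]

```text
time: 8.08
tcp_pos: [0.6445, 0.103, 0.0904]
eef_rot: [0.0, 0.813, -0.583, -0.0]
wrist_force: [-0.7, -0.4, 0.0]
gripper_width: -0.002
```

>>> arm_command:
  travel:
    - [0,0,0.01]
    - [0,0,0.035]
    - [0,0,0.06]
    - [0,0,0.08]
    - [0,0,0.085]
  twist:
    - [0,0,0]
    - [0,0,0]
    - [0,0,0]
    - [0,0,0]
    - [0,0,0]
  gripper: [0,0,0,0,0]

```text
time: 8.5
tcp_pos: [0.6467, 0.1039, 0.1808]
eef_rot: [-0.003, 0.813, -0.583, 0.002]
wrist_force: [0.9, 0.5, 1.2]
gripper_width: 0.002
```

>>> arm_command:
  travel:
    - [-0.02,-0.034,0]
    - [-0.04,-0.068,0]
    - [-0.06,-0.102,0]
    - [-0.08,-0.136,0]
    - [-0.095,-0.162,0]
  twist:
    - [0,0,0]
    - [0,0,0]
    - [0,0,0]
    - [0,0,0]
    - [0,0,0]
  gripper: [0,0,0,0,0]

```text
time: 8.92
tcp_pos: [0.548, -0.0621, 0.1755]
eef_rot: [0.001, 0.812, -0.584, 0.0]
wrist_force: [0.9, -1.5, -0.4]
gripper_width: -0.001
```

>>> arm_command:
  travel:
    - [-0.0095,-0.0145,0]
    - [-0.0095,-0.0145,-0.015]
    - [-0.0095,-0.0145,-0.025]
    - [-0.0095,-0.0145,-0.03]
    - [-0.0095,-0.0145,-0.03]
  twist:
    - [0,0,0]
    - [0,0,0]
    - [0,0,0]
    - [0,0,0]
    - [0,0,0]
  gripper: [0,0,0,0,0]

```text
time: 9.33
tcp_pos: [0.5395, -0.0723, 0.1441]
eef_rot: [0.0, 0.813, -0.582, -0.001]
wrist_force: [-0.5, -0.4, -0.1]
gripper_width: 0.003
```

```bash
sed -i 's/v-25:v+25,u-25:u+25\],(400,400)/v-25:v+25,u-25:u+25+(50 if n=="scene" and len(sys.argv)>3 else 0)],(800,400) if n=="scene" and len(sys.argv)>3 else (400,400)/; s/np.hstack(o)/o[0] if len(sys.argv)>3 else np.hstack(o)/; s/(u-25)/u-25/' look.py; sed -i 's/u+25+(50/u+25+(75/;s/(800,400)/(800,320)/' look.py
python3 look.py "[.540,-.0735,.127]" pics/t1.png wide
```

```text
scene 221 220
top 332 255
9.4333 [ 0.5404 -0.0722  0.1456] [ 0.39 -0.36  0.18]
```

View pics/t1.png

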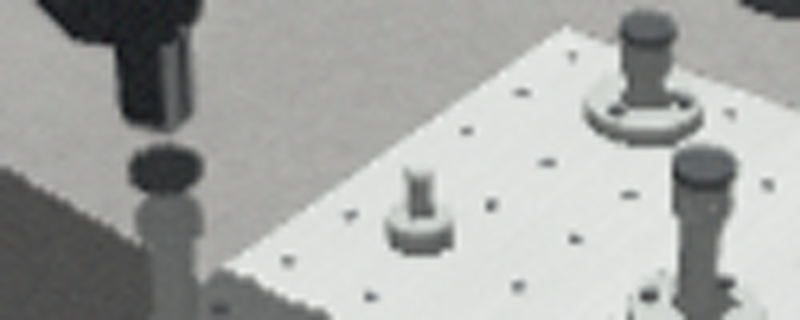

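The fingertip is over the tall cap (221,220), about 3 mm left in the image. The short and middle posts stand with their caps partly sunk. I'll nudge over and lower.

>>> arm_command:
  travel:
    - [0.002,0.0005,-0.006]
    - [0.002,0.0005,-0.011]
    - [0.002,0.0005,-0.015]
    - [0.002,0.0005,-0.017]
    - [0.002,0.0005,-0.018]
  twist:
    - [0,0,0]
    - [0,0,0]
    - [0,0,0]
    - [0,0,0]
    - [0,0,0]
  gripper: [0,0,0,0,0]

```text
time: 9.85
tcp_pos: [0.5419, -0.0728, 0.1272]
eef_rot: [0.0, 0.813, -0.583, -0.0]
wrist_force: [-0.9, -0.1, 2.3]
gripper_width: 0.005
```

>>> arm_command:
  travel:
    - [0,0,-0.0015]
    - [0,0,-0.003]
    - [0,0,-0.0045]
    - [0,0,-0.006]
    - [0,0,-0.006]
  twist:
    - [0,0,0]
    - [0,0,0]
    - [0,0,0]
    - [0,0,0]
    - [0,0,0]
  gripper: [0,0,0,0,0]

```text
time: 10.27
tcp_pos: [0.5421, -0.0728, 0.1216]
eef_rot: [-0.0, 0.813, -0.583, -0.0]
wrist_force: [-0.4, 0.3, 0.1]
gripper_width: 0.004
```

>>> arm_command:
  travel:
    - [0,0,-0.0005]
    - [0,0,0.01]
    - [0,0,0.03]
    - [0,0,0.05]
    - [0,0,0.06]
  twist:
    - [0,0,0]
    - [0,0,0]
    - [0,0,0]
    - [0,0,0]
    - [0,0,0]
  gripper: [0,0,0,0,0]

```text
time: 10.68
tcp_pos: [0.5433, -0.0729, 0.1847]
eef_rot: [-0.001, 0.813, -0.583, 0.001]
wrist_force: [0.3, 0.4, 0.3]
gripper_width: 0.0
```

>>> arm_command:
  travel:
    - [-0.0075,-0.039,0]
    - [-0.015,-0.078,0]
    - [-0.0225,-0.117,0]
    - [-0.03,-0.156,0]
    - [-0.0375,-0.195,0]
  twist:
    - [0,0,0]
    - [0,0,0]
    - [0,0,0]
    - [0,0,0]
    - [0,0,0]
  gripper: [0,0,0,0,0]

```text
time: 11.1
tcp_pos: [0.5041, -0.2698, 0.1821]
eef_rot: [0.0, 0.813, -0.583, 0.0]
wrist_force: [1.3, -0.6, -0.2]
gripper_width: -0.001
```

>>> arm_command:
  travel:
    - [-0.0055,-0.03,0]
    - [-0.0095,-0.0475,-0.01]
    - [-0.0095,-0.0475,-0.04]
    - [-0.0095,-0.0475,-0.065]
    - [-0.0095,-0.0475,-0.08]
  twist:
    - [0,0,0]
    - [0,0,0]
    - [0,0,0]
    - [0,0,0]
    - [0,0,0]
  gripper: [0,0,0,0,0]

```text
time: 11.52
tcp_pos: [0.4936, -0.3155, 0.0989]
eef_rot: [0.0, 0.812, -0.583, -0.002]
wrist_force: [-0.8, -0.2, -0.1]
gripper_width: -0.0
```

Run:
```python
from h import *
im=cv2.cvtColor(manip.read_camera("scene"),cv2.COLOR_RGB2BGR); a=cv2.imread("pics/scene0.png")
sl=np.s_[180:320,85:325]
cv2.imwrite("pics/c1.png",cv2.resize(np.vstack([a[sl],im[sl]])[:,:],(720,840),interpolation=cv2.INTER_CUBIC)[:,:] if 0 else np.vstack([cv2.resize(a[190:265,205:325],(480,300),interpolation=cv2.INTER_CUBIC),cv2.resize(im[190:265,205:325],(480,300),interpolation=cv2.INTER_CUBIC)]))
c=cv2.imread("pics/c1.png"); b=cv2.resize(im[255:330,85:165],(320,300),interpolation=cv2.INTER_CUBIC)
cv2.imwrite("pics/c1.png",np.hstack([c,np.vstack([b,0*b])]))
for q in("short_cap_top","middle_cap_top","tall_cap_top"): print(q,[(np.round(r["centre"],3).tolist(),round(r["p"],2)) for r in manip.look_for("scene",q)[:2]])
s=manip.read_state(); print(s["time"],np.round(s["tcp_pos"],4))
```

```text
short_cap_top [([0.503, -0.314, 0.065], 0.28), ([0.551, -0.328, 0.046], 0.17)]
middle_cap_top [([0.652, 0.102, 0.088], 0.55), ([0.498, 0.375, 0.014], 0.2)]
tall_cap_top [([0.539, -0.073, 0.123], 0.38)]
11.7167 [ 0.4954 -0.3154  0.1023]
```

View pics/c1.png

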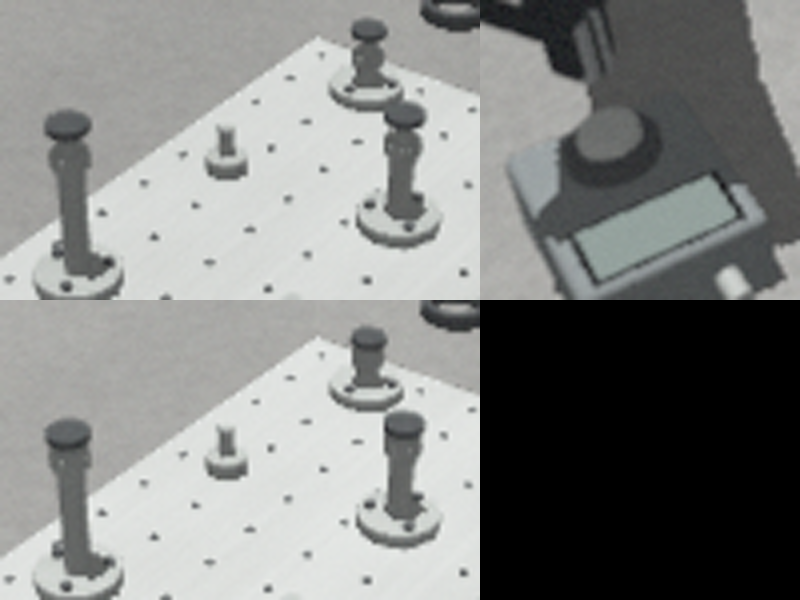

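All three caps are about 2 px lower than before (roughly 5–7 mm) and the feet haven't moved. The fingertip is above the button, so I'll press it.

>>> arm_command:
  travel:
    - [0,0,-0.01]
    - [0,0,-0.02]
    - [0,0,-0.028]
    - [0,0,-0.032]
    - [0,0,-0.034]
  twist:
    - [0,0,0]
    - [0,0,0]
    - [0,0,0]
    - [0,0,0]
    - [0,0,0]
  gripper: [0,0,0,0,0]

```text
time: 12.13
tcp_pos: [0.4946, -0.3151, 0.0667]
eef_rot: [0.0, 0.813, -0.583, -0.001]
wrist_force: [-1.2, 0.5, 1.4]
gripper_width: -0.001
```

>>> arm_command:
  travel:
    - [0,0,-0.0015]
    - [0,0,-0.003]
    - [0,0,-0.0045]
    - [0,0,-0.006]
    - [0,0,-0.0065]
  twist:
    - [0,0,0]
    - [0,0,0]
    - [0,0,0]
    - [0,0,0]
    - [0,0,0]
  gripper: [0,0,0,0,0]

```text
time: 12.55
tcp_pos: [0.4953, -0.3154, 0.0615]
eef_rot: [-0.0, 0.813, -0.583, 0.0]
wrist_force: [-2.6, 2.0, 4.1]
gripper_width: -0.0
```

>>> arm_command:
  travel:
    - [0,0,-0.001]
    - [0,0,-0.002]
    - [0,0,-0.003]
    - [0,0,-0.003]
    - [0,0,-0.003]
  twist:
    - [0,0,0]
    - [0,0,0]
    - [0,0,0]
    - [0,0,0]
    - [0,0,0]
  gripper: [0,0,0,0,0]

```text
time: 12.97
tcp_pos: [0.4954, -0.3155, 0.0608]
eef_rot: [0.0, 0.813, -0.583, 0.001]
wrist_force: [-10.8, 5.5, 22.5]
gripper_width: -0.001
```

The button bottomed out at z 0.0608 (22 N at the fingertips). Releasing and moving clear.

>>> arm_command:
  travel:
    - [0,0,0.01]
    - [0,0,0.03]
    - [0,0,0.06]
    - [0,0,0.1]
    - [0,0,0.13]
  twist:
    - [0,0,0]
    - [0,0,0]
    - [0,0,0]
    - [0,0,0]
    - [0,0,0]
  gripper: [0,0,0,0,0]

```text
time: 13.38
tcp_pos: [0.4957, -0.3156, 0.1909]
eef_rot: [-0.0, 0.813, -0.583, 0.001]
wrist_force: [1.0, -0.6, 0.3]
gripper_width: -0.003
```

>>> arm_command:
  travel:
    - [-0.028,-0.028,0]
    - [-0.056,-0.056,0]
    - [-0.084,-0.084,0]
    - [-0.112,-0.112,0]
    - [-0.125,-0.125,0]
  twist:
    - [0,0,0]
    - [0,0,0]
    - [0,0,0]
    - [0,0,0]
    - [0,0,0]
  gripper: [0,0,0,0,0]

```text
time: 13.8
tcp_pos: [0.365, -0.4452, 0.1883]
eef_rot: [0.001, 0.811, -0.585, 0.0]
wrist_force: [-0.8, -0.6, -0.2]
gripper_width: -0.001
```

Run:
```python
from h import *
im={}
for n in("scene","top"):
    b=cv2.cvtColor(save(n,f"pics/{n}_end.png"),cv2.COLOR_RGB2GRAY).astype(np.float32); a=cv2.imread(f"pics/{n}0.png",0).astype(np.float32)
    P={"short":(.531,.214),"middle":(.645,.1035),"tall":(.541,-.0735),"store":(.495,-.3155)}
    Z={"short":.067,"middle":.097,"tall":.127,"store":.0654}
    O={}
    for k in P:
        O[k+" top"]=(*P[k],Z[k])
        if k!="store": O[k+" foot"]=(*P[k],.02)
    O.update(thumb=(.523,.076,.025),clamp=(.694,-.05,.035),vial=(.69,.2,.05),can=(.747,-.23,.1))
    for k,p in O.items():
        u,v=proj(n,p).round().astype(int); w=7 if "top" in k else 10
        t=a[v-w:v+w+1,u-w:u+w+1]; r=cv2.matchTemplate(cv2.resize(b[v-w-6:v+w+7,u-w-6:u+w+7],None,fx=4,fy=4),cv2.resize(t,None,fx=4,fy=4),cv2.TM_CCOEFF_NORMED)
        _,m,_,l=cv2.minMaxLoc(r); s=proj(n,np.array(p)-[0,0,.01])-proj(n,p)
        print(n,k,"shift px",(l[0]/4-6,l[1]/4-6),round(m,2),"px per 10mm down",s.round(1))
s=manip.read_state(); print(s["time"],s["tcp_pos"],s["wrist_force"])
```

```text
scene short top shift px (0.0, 2.0) 0.95 px per 10mm down [-0.1  3.1]
scene short foot shift px (0.0, 0.0) 0.93 px per 10mm down [-0.1  2.9]
scene middle top shift px (-0.25, 0.5) 0.8 px per 10mm down [-0.2  3.4]
scene middle foot shift px (0.0, 0.0) 0.99 px per 10mm down [-0.2  3.2]
scene tall top shift px (0.25, 2.25) 0.97 px per 10mm down [0.3 3.7]
scene tall foot shift px (0.0, 0.0) 1.0 px per 10mm down [0.2 3.3]
scene store top shift px (0.0, 0.0) 1.0 px per 10mm down [1.  3.7]
scene thumb shift px (0.0, 0.0) 1.0 px per 10mm down [0.  3.1]
scene clamp shift px (0.0, 0.0) 1.0 px per 10mm down [-0.1  3.4]
scene vial shift px (0.0, 0.0) 1.0 px per 10mm down [-0.4  3.2]
scene can shift px (0.0, 0.0) 1.0 px per 10mm down [0.3 4.1]
top short top shift px (0.0, 0.0) 0.99 px per 10mm down [0.6 0.2]
top short foot shift px (0.0, 0.0) 0.99 px per 10mm down [0.5 0.2]
top middle top shift px (0.0, 0.25) 0.99 px per 10mm down [0.2 0.6]
top middle foot shift px (0.0, 0.0) 0.99 px per 10mm down [0.2 0.5]
top tall top shift px (-0.25, 0.0) 0.99 px per 10mm down [-0.4  0.2]
top tall foot shift px (0.0, 0.0) 0.99 px per 10mm down [-0.4  0.2]
top store top shift px (0.0, 0.0) 1.0 px per 10mm down [-1.2  0.1]
top thumb shift px (0.0, 0.0) 1.0 px per 10mm down [0.1 0.2]
top clamp shift px (0.0, 0.0) 1.0 px per 10mm down [-0.3  0.7]
top vial shift px (0.0, 0.0) 1.0 px per 10mm down [0.5 0.7]
top can shift px (0.0, 0.0) 0.99 px per 10mm down [-0.9  0.9]
13.9 [ 0.36573365 -0.44472269  0.18813639] [-0.13287372  0.81461549 -0.10538204]
```

View pics/scene_end.png

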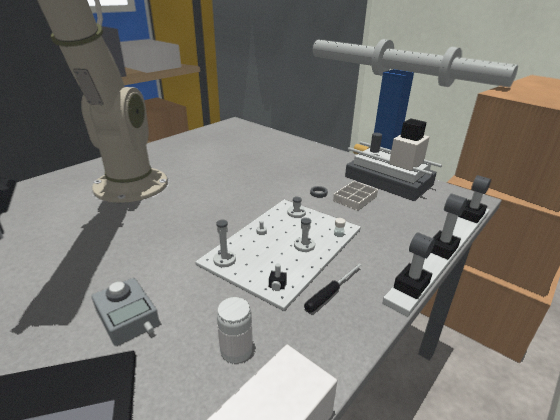

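The picture shows all three posts standing where they were, with the arm clear. The match on the middle cap is weak (0.80, busy background), but the enlarged view and the fingertip height both put it at 6–7.5 mm.

```bash
python3 -c "
from station import manip
manip.job_done(); print(manip.read_state()['time'])"
```

```text
the job is handed in; nothing more can be done
the job is handed in; nothing more can be done
```

I tapped the short, middle and tall caps down in that order with the shut fingertips. Then I pressed the read-out button fully and let it go, moved the arm clear and handed the job in at about 14 s.

**Cap depths:**

| Cap | From fingertip height | From scene picture |
|---|---|---|
| Short | 6.3 mm | about 6.5 mm |
| Middle | 6.6 mm | about 7.5 mm, read by eye |
| Tall | about 5.5–6 mm | about 6 mm |

All are well short of the 14 mm stop. The highest force read on the caps was 4.4 N.

**Button:** it bottomed out with 22 N at the fingertips, well above the 5 N it needs. Its picture afterwards matches the start, so it sprang back.

**Everything else:** post feet, thumbscrew, clamp block, vial and can showed 0 px shift in both views. I did not measure the lens ring, tray or screwdriver; they look unmoved in the last picture.

**Check that disagreed:** the automatic image match for the middle cap gave only 0.5 px of sinking, with a weak match (0.80), because the short post's foot lies behind it. I relied on the enlarged view and the fingertip height instead.

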